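# Check a welded frame corner with the try square

## Task

Before this frame goes for coating, check that its corner is true: pick up the try square and press it gently over the outside of the welded corner, stock flush along one rail and blade flush along the other with no gap, and hold it there for a good second. Then lay the square back down flat in the middle of the rubber mat, without dropping it; leave the cup, bottle and can alone.

Things in the scene. Friction and masses are not known exactly. Their poses are not given: they have to be found in the camera images.
- square: Loose try square, 0.3 kg, lying flat. Origin: inner corner of its L, at underside level, z up. x runs along the blade away from the stock, y along the stock away from the blade. Aluminium stock: x -46 to 0, y -35 to +100, z 0 to 20. Thin steel blade: x 0 to +140, y -35 to 0, z 8 to 12. A grip rib stands on the stock (square_grip). The corner to check fits into its open angle, x>0, y>0.
- square_grip (a point): Wooden grip rib to hold the square by, upright on the stock near its outer edge: 14 thick (along the square's x), 70 long (along y), 30 high (z 20 to 50 of the square). This point is the middle of its top: x -37, y +20, z +50 in the square's frame. Axes as the square's.
- frame: Welded frame corner, clamped immovably to the bench: two 25 x 25 aluminium box rails at a right angle, lying on the bench. Origin: outer corner point, bench level, z up. x runs along rail B's outer face, y along rail A's; the metal lies at x>0, y>0. Two clamps up to 40 high in the inner angle reach over the rails. With the square flush over the corner, the square's x and y axes and origin match these in plan.
- rail_a: Rail A, 140 long along the frame's y, outer face the plane x=0 of the frame, z 0 to 25: the stock goes against it. Same origin and axes as frame.
- rail_b: Rail B, 180 long along the frame's x, outer face the plane y=0 of the frame, z 0 to 25: the blade's inner edge goes against it. Same origin and axes as frame.
- mat: Black rubber tool mat, fixed, 250 (x) by 200 (y) by 5 thick. Origin: centre of its underside. The square starts on it and returns to it, any way round; its two arms together span 186 x 135.
- cup: Bystander: loose clear plastic mixing cup, 84 across the rim, 100 high; origin centre of the underside.
- bottle: Bystander: loose black bottle, 66 across, 170 high; origin centre of the underside.
- can: Bystander: loose steel can, 90 across, 120 high; origin centre of the underside.
- square_mid (a point): Point on the square: the middle of its 186 x 135 outline, at underside level (x +47, y +32.5 in the square's frame, which is in the open angle of the L). Axes as the square's.
Not all that is in view belongs to the job. What is shaped like the square but red or yellow is not meant. Leave any blue look-alike of the frame alone.

How it is judged (in metres and radians):
On the way:
1. The held square is flush over the corner for 0.5 s: over 0.5 N on each rail, corners within 2.5 mm in x and y, turned under 0.02 rad, level within 0.06 rad, under 10 mm off the bench (x of square in the frame of frame between -0.0025 and 0.0025 m and y of square in the frame of frame between -0.0025 and 0.0025 m and angle between the x axis of square and the x axis of frame, either way round below 0.02 rad and angle between square's own z axis and vertical below 0.06 rad and z of square in the frame of frame below 0.01 m and contact force between square and rail_a above 0.5 N and contact force between square and rail_b above 0.5 N and contact force between the fingers and square above 1 N), for 0.5 s.
At the end, for the whole second after the job is handed in: The square lies flat and upright (grip up, within 0.03 rad) on the mat, borne by it, at rest and released, the middle of its outline (square_mid) within 60 mm of the mat's centre along the mat's x and 55 mm along its y (x of square_mid in the frame of mat between -0.06 and 0.06 m and y of square_mid in the frame of mat between -0.055 and 0.055 m and z of square in the frame of mat between 0.003 and 0.008 m and angle between square's own z axis and vertical below 0.03 rad and contact force between square and mat above 0.5 N and linear speed of square below 0.02 m/s and angular speed of square below 0.1 rad/s and contact force between the fingers and square below 0.05 N); the robot touches nothing.
It fails at once if The square is pressed against a rail with more than 45 N (contact force between square and rail_a above 45 N or contact force between square and rail_b above 45 N).
It fails at once if The square is dropped: it moves faster than 0.6 m/s with no finger on it (linear speed of square above 0.6 m/s and contact force between the fingers and square below 0.05 N).
It fails at once if The cup, bottle or can is moved more than 30 mm or tipped (distance of any of cup, bottle, can from where it was at the start of the episode above 0.03 m or angle between any of cup, bottle, can's own z axis and vertical above 0.3 rad).
It also fails if it takes over 64 s, if anything falls off the work surface, if the arm or the gripper's body presses on something with over 40 N, if the wrist force passes 120 N, or if a joint passes its speed limit or range.

## Robot

A 7-joint arm with a two-finger parallel gripper is mounted at the origin on the work surface. World frame = base frame: x ahead of the robot, y to its left, z up, the work surface at z = 0. Lengths are in mm, angles in rad, forces in N, time in s.
With the tool pointing down it reaches from about 425 to 875 mm from the base axis. Payload 9.9 kg.
Tool frame: the origin (TCP) lies midway between the tips of the shut fingers; the grasp point (between the pads) lies 19 mm behind it; z points along the fingers, y is the line along which they close (so a half turn about z gives the same grasp; the last joint's range is limited). The gripper opens to 85 mm and grips with 20 to 120 N. Pads are 22 mm wide; open, the fingers measure 114 mm over their backs; the gripper's body (76 mm by 85 mm) begins 54 mm behind the grasp point. The pads swing forward as they close: fully open they stand 13 mm farther back than shut.
Start: joints at [-0.084, 0.576, 0.025, 1.437, -0.015, 1.129, -0.057], TCP at [675.003, 0.006, 231.289] pointing down, gripper open.
Joint ranges: [-2.76, 2.76], [-0.34, 2.15], [-1.52, 1.57], [0.19, 2.46], [-1.09, 4.23], [0.17, 1.99], [-2.82, 2.82]. Speed limits (rad/s): [2.22, 2.22, 3.01, 3.01, 3.14, 3.14, 3.14].

## Interface

Orientations are given as a 3x3 rotation matrix whose columns are the frame's x, y, z axes.
In Python, from bench import env gives the robot as it stands. The module is installed in compiled form; this text tells all that it offers.
- The arm moves only by the shell command python3 -m pendant 'ROWS' [FORCE]. ROWS is JSON, a list of rows, each a list of 7 numbers: the shift along the tool's x, y, z each as a share of 0.04 m, from -1 to 1, then the turn, a rotation vector about the tool's x, y, z each as a share of 5 degrees, from -1 to 1, then the opening, from 0 (shut) to 1 (fully open). In form: [[dx, dy, dz, wx, wy, wz, grip], ...]. A call has 1 to 10 rows; each row shifts and turns the commanded pose from where the row before left it, along the tool's axes as they then stand; what a row does not reach is not made up. A row lasts 1/10 s, in which the tool goes at most 50 mm and 8.59 degrees, less where a joint would pass 70% of its speed; a pose out of reach is approached as far as the arm can. A call with a number of a shift or a turn outside -1 to 1 is refused whole. A call with a gripper value outside its range is refused whole. The fingers move at their own pace and stop on an object; FORCE is the grip in N (left out, the last holds). Time passes only in rows, so rows that do not move let the fingers close. It gives the time, the measured TCP pose, the force, the opening and the grip force at its end, in the units of the state.
- env.get_obs(): the state, without advancing time (a new reading comes with each control period).
- env.read_camera(name): name is "scene" or "side" or "wrist"; returns the picture (480x640x3 uint8, red, green, blue); there is no depth.
- env.get_calibration(name): a dict with "intrinsics" (3x3 intrinsics, pixels), "origin" and "rotation" of the camera in the world. Camera axes: x right, y up, looking along -z (the intrinsics and any distortion apply to the point x, -y, -z); pixel columns grow to the right and rows downward; lengths in mm; the calibration is good to about 2 mm. A picture is of the moment at which its call begins: read the wrist's pose just before it. get_calibration takes no time and is no camera call; for the wrist camera it gives the pose at the moment of the call.
- env.sign_off(): hands the job in; it is judged then, once.
The state is a dict: "time": time; "joint_positions": joint angles; "joint_vel": joint speeds; "effort": joint torques, N m; "eef_pos": TCP position; "ee_rot": TCP orientation; "wrist_force": force on the tool from outside, world axes, zero at the start; "wrist_torque": the same for the moment, N m; "width": opening from 0.0 (shut) to 1.0 (fully open); "finger_force": force on a finger pad.
Only numpy, scipy, OpenCV 4.12 (cv2) and the standard library are available. Lean on these libraries where they do the work, as an engineer would, in place of code of your own. Each camera call takes 0.05 s, during which the arm holds its last target. There are 200 camera calls.

## Working session

There is one attempt and no reset: what is moved stays moved. The work goes in short steps, Python scripts to look and compute and a shell command to move; the robot and the scene stay as the last step left them, time stands still between calls to the robot, and variables do not carry over. Pictures are saved under pics/ and viewed, at most 10 in all, crops included, and the job is handed in when it is done.

```bash
mkdir -p pics; ls; python3 - <<'E'
from bench import env
import cv2,numpy as np
o=env.get_obs();print({k:np.round(v,3).tolist() for k,v in o.items()})
for n in("scene","side","wrist"):
    c=env.get_calibration(n);print(n,{k:np.round(v,3).tolist() for k,v in c.items()})
    cv2.imwrite(f"pics/{n}0.png",env.read_camera(n)[:,:,::-1])
E
```

```text
pics
{'time': 0.0, 'joint_positions': [-0.084, 0.577, 0.025, 1.438, -0.015, 1.129, -0.057], 'joint_vel': [-0.001, -0.001, 0.001, 0.001, -0.001, 0.001, -0.001], 'effort': [0.001, -76.575, 2.252, -28.597, 0.015, 0.013, 0.0], 'eef_pos': [674.543, 0.026, 230.438], 'ee_rot': [[-0.0, 1.0, -0.002], [1.0, 0.0, -0.0], [-0.0, -0.002, -1.0]], 'wrist_force': [-0.087, 0.616, 0.496], 'wrist_torque': [-0.032, 0.02, -0.015], 'finger_force': 0.0, 'width': 1.005}
scene {'intrinsics': [[559.229, 0.0, 315.14], [0.0, 559.229, 245.215], [0.0, 0.0, 1.0]], 'origin': [1279.359, -486.786, 1389.973], 'rotation': [[0.526, -0.702, 0.479], [0.85, 0.428, -0.306], [0.01, 0.568, 0.823]]}
side {'intrinsics': [[508.397, 0.0, 322.131], [0.0, 508.397, 241.904], [0.0, 0.0, 1.0]], 'origin': [92.335, 1047.773, 984.008], 'rotation': [[-0.931, 0.225, -0.289], [-0.366, -0.599, 0.712], [-0.013, 0.769, 0.64]]}
wrist {'intrinsics': [[362.194, 0.0, 328.314], [0.0, 362.194, 242.261], [0.0, 0.0, 1.0]], 'origin': [675.877, 70.769, 372.534], 'rotation': [[1.0, -0.002, 0.001], [0.001, 0.961, 0.277], [-0.002, -0.277, 0.961]]}
```

View pics/scene0.png

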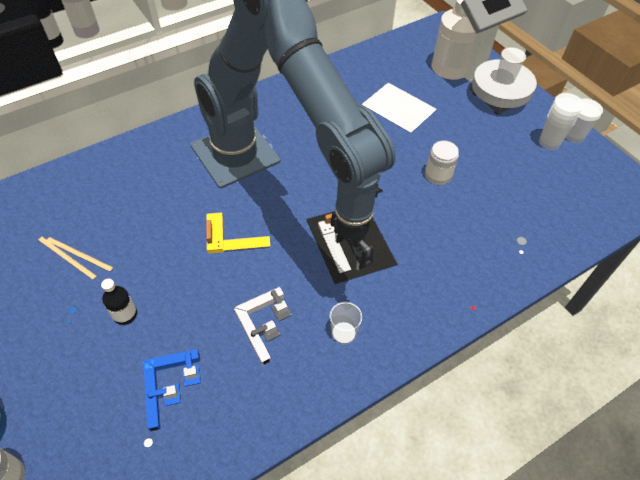

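View pics/side0.png

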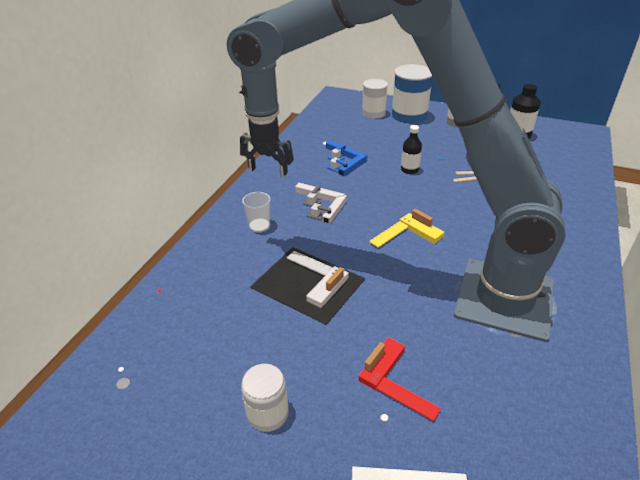

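View pics/wrist0.png

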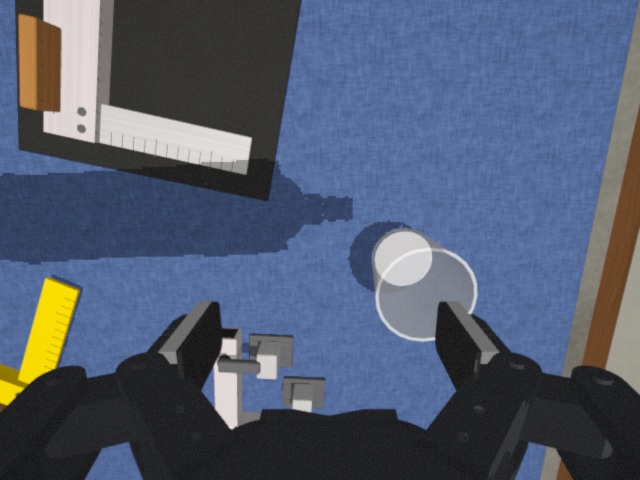

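The scene view shows the silver square on the black mat (mat about (350,245)), the real frame (corner about (237,312)), the cup (345,322) close by, and the bottle (118,302) and can (441,163) well away. The side view agrees: rib at (335,279), frame corner about (330,215), blue decoy behind it. The wrist view shows the square at upper left, rib at (38,60), and the frame hidden under the fingers.

```bash
cat > h.py <<'E'
from bench import env
import cv2,numpy as np
def cal(n):
    c=env.get_calibration(n);return np.array(c["intrinsics"]),np.array(c["origin"]),np.array(c["rotation"])
def ray(c,p):
    K,o,R=c;d=np.linalg.inv(K)@[p[0],p[1],1];d=R@(d*[1,-1,-1]);return o,d/np.linalg.norm(d)
def plane(c,p,z):
    o,d=ray(c,p);return o+d*(z-o[2])/d[2]
def tri(cs,ps):
    A=0;b=0;L=[]
    for c,p in zip(cs,ps):
        o,d=ray(c,p);M=np.eye(3)-np.outer(d,d);A=A+M;b=b+M@o;L.append((M,o))
    x=np.linalg.solve(A,b);return x,[round(float(np.linalg.norm(M@(x-o))),2) for M,o in L]
def proj(c,X):
    K,o,R=c;q=R.T@(np.asarray(X,float)-o);q=q*[1,-1,-1];q=K@q;return q[:2]/q[2]
E
python3 - <<'E'
from h import *
s,d,w=cal("scene"),cal("side"),cal("wrist")
f=lambda v:np.round(v,1).tolist()
print("mat corners side",[f(plane(d,p,5)) for p in((252,285),(290,250),(363,282),(327,319))])
print("rib top side",f(plane(d,(335,272),55)))
print("frame corner side/scene",f(plane(d,(327,219),25)),f(plane(s,(236,311),25)),tri([d,s],[(327,219),(236,311)]))
print("frame ends scene",f(plane(s,(268,360),25)),f(plane(s,(280,290),25)))
print("cup w",f(plane(w,(403,258),0)),"bottle",f(plane(s,(125,320),0)),"can",f(plane(s,(441,178),0)))
print("wrist sq heel tip",f(plane(w,(248,173),17)),f(plane(w,(43,132),25)),f(plane(w,(38,60),55)))
E
```

```text
mat corners side [[647.2, 197.0, 5.0], [610.1, 26.0, 5.0], [366.7, 78.5, 5.0], [410.9, 239.0, 5.0]]
rib top side [434.2, 118.1, 55.0]
frame corner side/scene [552.4, -129.1, 25.0] [557.8, -279.2, 25.0] (array([ 559.89880977, -248.73987564,  -41.54798761]), [39.88, 39.88])
frame ends scene [728.7, -274.0, 25.0] [563.1, -143.6, 25.0]
cup w [756.5, -54.4, 0.0] bottle [410.0, -548.7, 0.0] can [457.0, 527.8, 0.0]
wrist sq heel tip [597.6, 37.8, 17.0] [413.1, 75.5, 25.0] [443.7, 130.1, 55.0]
```

```bash
cat > snap.py <<'E'
import sys
from h import *
o=env.get_obs();n=sys.argv[1];c=cal("wrist");im=env.read_camera("wrist")[:,:,::-1]
cv2.imwrite(f"pics/{n}.png",im);np.savez(f"pics/{n}.npz",K=c[0],o=c[1],R=c[2])
print(o["time"],np.round(o["eef_pos"],1),np.abs(o["joint_vel"]).max())
E
python3 -m pendant '[[-0.95,-0.22,0,0,0,0,1],[-0.95,-0.22,0,0,0,0,1],[-0.95,-0.22,0,0,0,0,1],[-0.95,-0.22,0,0,0,0,1],[-0.95,-0.22,0,0,0,0,1],[-0.95,-0.22,0,0,0,0,1],[0,0,0,0,0,0,1],[0,0,0,0,0,0,1],[0,0,0,0,0,0,1],[0,0,0,0,0,0,1]]'; python3 snap.py f1
python3 -m pendant '[[0.9,-1,0,0,0,0,1],[0.9,-1,0,0,0,0,1],[0,0,0,0,0,0,1],[0,0,0,0,0,0,1],[0,0,0,0,0,0,1],[0,0,0,0,0,0,1]]'; python3 snap.py f2
python3 -m pendant '[[1,-0.1,0,0,0,0,1],[1,-0.1,0,0,0,0,1],[1,-0.1,0,0,0,0,1],[1,-0.1,0,0,0,0,1],[1,-0.1,0,0,0,0,1],[0.6,-0.1,0,0,0,0,1],[0,0,0,0,0,0,1],[0,0,0,0,0,0,1],[0,0,0,0,0,0,1],[0,0,0,0,0,0,1]]'; python3 snap.py s1
python3 -m pendant '[[0.8,-0.9,0,0,0,0,1],[0.8,-0.9,0,0,0,0,1],[0,0,0,0,0,0,1],[0,0,0,0,0,0,1],[0,0,0,0,0,0,1],[0,0,0,0,0,0,1]]'; python3 snap.py s2
python3 -c "
import cv2
a=[cv2.imread(f'pics/{n}.png') for n in('f1','s1')]
cv2.imwrite('pics/f1s1.png',cv2.vconcat([x[:300] for x in a]))"
```

```text
time: 1.15
eef_pos: [622.7, -226.2, 231.2]
ee_rot: [[-0.002, 1.0, -0.0], [1.0, 0.002, 0.001], [0.001, -0.0, -1.0]]
wrist_force: [-0.2, 1.0, 0.7]
width: 1.003
finger_force: 0.0
1.15 [ 622.7 -226.2  231.2] 0.004949080892921002
time: 1.8
eef_pos: [548.9, -161.7, 231.4]
ee_rot: [[0.0, 1.0, 0.001], [1.0, -0.0, -0.0], [-0.0, 0.001, -1.0]]
wrist_force: [-0.1, -0.5, 0.4]
width: 0.997
finger_force: 0.0
1.8 [ 548.9 -161.7  231.4] 0.005884380040184765
time: 2.85
eef_pos: [524.2, 61.4, 231.2]
ee_rot: [[0.002, 1.0, -0.0], [1.0, -0.002, -0.0], [-0.0, -0.0, -1.0]]
wrist_force: [-0.2, 0.5, 0.4]
width: 1.0
finger_force: 0.0
2.85 [524.2  61.4 231.2] 0.0060672442171858555
time: 3.5
eef_pos: [452.7, 125.8, 231.3]
ee_rot: [[0.002, 1.0, 0.0], [1.0, -0.002, -0.0], [-0.0, 0.0, -1.0]]
wrist_force: [-0.5, -0.6, -0.3]
width: 0.999
finger_force: 0.0
3.5 [452.7 125.8 231.3] 0.00293782611508451
```

View pics/f1s1.png

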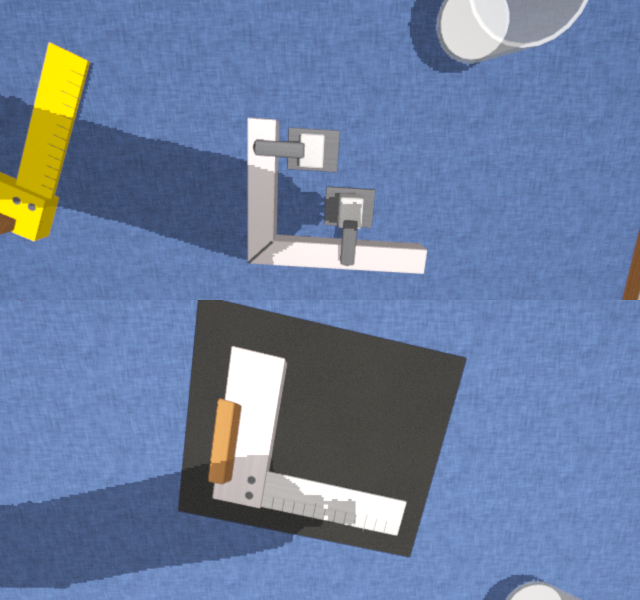

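In f1 (top half) the frame's outer corner is at (248,262), rail A ends at (248,118) and rail B at (425,272), with nothing in the way. In s1 (bottom half) the square lies on the mat, rib top from about (218,100) to (240,182), inner corner near (267,172), blade tip (405,200).

```bash
cat > fit.py <<'E'
from h import *
from scipy.optimize import least_squares
FR=[((0,5,25),(0,140,25)),((0,140,25),(25,140,25)),((5,0,25),(180,0,25)),((180,0,25),(180,25,25))]
SQ=[((-44,-15,50),(-44,55,50)),((-30,-15,50),(-30,55,50)),((-44,-15,50),(-30,-15,50)),((-44,55,50),(-30,55,50)),
 ((-46,100,20),(0,100,20)),((-46,-35,20),(0,-35,20)),((3,-35,12),(140,-35,12)),((140,-35,12),(140,0,12)),((10,0,12),(140,0,12))]
MT=[((-125,-100,5),(125,-100,5)),((-125,100,5),(125,100,5)),((-125,-100,5),(-125,100,5)),((125,-100,5),(125,100,5))]
def T(p,X):
    c,s=np.cos(p[3]),np.sin(p[3]);return np.array([[c,-s,0],[s,c,0],[0,0,1]])@X+p[:3]
def load(n):
    d=np.load(f"pics/{n}.npz");im=cv2.GaussianBlur(cv2.imread(f"pics/{n}.png"),(3,3),0).astype(np.float32);return (d["K"],d["o"],d["R"]),im
def samp(im,q): return cv2.remap(im,q[:,:1].astype(np.float32),q[:,1:].astype(np.float32),cv2.INTER_LINEAR)[:,0]
def fit(edges,names,p,wins=(14,8,4,3),rowmax=300,zfix=False):
    V=[load(n) for n in names];p=np.array(p,float)
    for w in wins:
        obs=[]
        for c,im in V:
            for a,b in edges:
                a,b=np.array(a,float),np.array(b,float)
                for t in np.linspace(.06,.94,25):
                    X=a+t*(b-a);q=proj(c,T(p,X));d=proj(c,T(p,X+(b-a)*.01))-q;n=np.array([-d[1],d[0]])/np.linalg.norm(d)
                    if not(w+3<q[0]<636-w and w+3<q[1]<rowmax):continue
                    s=np.arange(-w,w+.1,.5);g=np.linalg.norm(samp(im,q+np.outer(s+1,n))-samp(im,q+np.outer(s-1,n)),axis=1)
                    i=g.argmax()
                    if g[i]<25:continue
                    k=slice(max(i-2,0),i+3);obs.append((c,X,n,(q+n*(s[k]@g[k]/g[k].sum()))@n))
        f=lambda v:[proj(c,T(np.r_[v[:2],p[2],v[2]] if zfix else v,X))@n-m for c,X,n,m in obs]
        r=least_squares(f,p[[0,1,3]] if zfix else p,loss="soft_l1",f_scale=.5,x_scale=[10,10,.03] if zfix else [10,10,10,.03])
        p=np.r_[r.x[:2],p[2],r.x[2]] if zfix else r.x
    return p,len(obs),np.median(np.abs(f(r.x)))
def draw(im,c,edges,p,col):
    for a,b in edges: cv2.line(im,*[tuple(int(round(v)) for v in proj(c,T(p,np.array(e,float)))) for e in(a,b)],col,1)
E
cat > m.py <<'E'
from fit import *
c,_=load("f1");a=plane(c,(248,262),25);b=plane(c,(425,272),25);d=b-a
f=fit(FR,["f1","f2"],[*a[:2],0,np.arctan2(d[1],d[0])],rowmax=330)
c,_=load("s1");a=plane(c,(267,172),17);b=plane(c,(405,200),17);d=b-a
s=fit(SQ,["s1","s2"],[*a[:2],5,np.arctan2(d[1],d[0])])
a=np.mean([plane(c,p,5) for p in((198,0),(465,57),(410,256),(180,211))],0)
m=fit(MT,["s1","s2"],[*a[:2],0,s[0][3]],zfix=True)
for n,v in zip("fsm",(f,s,m)):print(n,np.round(v[0],3),v[1:])
np.savez("poses.npz",f=f[0],s=s[0],m=m[0])
print("rib top",T(s[0],np.array([-37,20,50])),"rib goal",T(f[0],np.array([-37,20,50])))
L=[]
for n,E in(("f1",[(FR,f)]),("f2",[(FR,f)]),("s1",[(SQ,s),(MT,m)]),("s2",[(SQ,s),(MT,m)])):
    c,_=load(n);im=cv2.imread(f"pics/{n}.png")
    for e,v in E:draw(im,c,e,v[0],(0,255,0) if e is not MT else (255,0,255))
    L.append(im[:370,90:490])
cv2.imwrite("pics/ov.png",cv2.resize(cv2.vconcat([cv2.hconcat(L[:2]),cv2.hconcat(L[2:])]),(640,592)))
E
python3 m.py
```

```text
f [ 5.41467e+02 -2.77441e+02  6.68000e-01 -6.00000e-02] (196, np.float64(0.077763935796483))
s [ 4.65592e+02  1.01336e+02  5.09600e+00 -2.15000e-01] (450, np.float64(0.5043821378766609))
m [ 5.11209e+02  1.31455e+02  0.00000e+00 -2.09000e-01] (188, np.float64(0.996479848085869))
rib top [433.71672587 128.77600433  55.09560652] rib goal [ 505.72923073 -255.26388152   50.66751106]
```

View pics/ov.png

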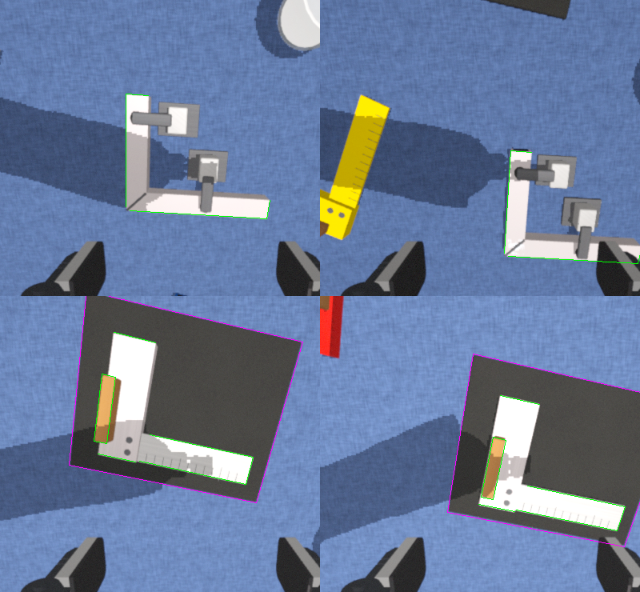

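The overlays sit on the edges in all four views, giving frame (541.5,−277.4) yaw −0.060 and square (465.6,101.3,5.1) yaw −0.215. Next I turn by 12.3°, shift and descend to above the rib.

```bash
cat > go.py <<'E'
# offset from the current TCP to world x y z yaw(of tool y axis), in row units (tool axes, after the turn)
import sys
from h import *
o=env.get_obs();x,y,z,a=map(float,sys.argv[1:5]);R=np.array(o["ee_rot"]);p=np.array(o["eef_pos"])
ya=np.arctan2(R[1,1],R[0,1]);t=np.array([[-np.sin(a),np.cos(a),0],[np.cos(a),np.sin(a),0],[0,0,-1]]).T
print("t",round(o["time"],2),"yaw",round(ya,4),"tilt",np.round(R[:2,2],4),"shift/40",np.round(t.T@(np.array([x,y,z])-p)/40,3),"turn/5deg",round(-np.degrees(a-ya)/5,3),"F",np.round(o["wrist_force"],1),"w",round(float(o["width"]),3))
E
python3 -m pendant '[[0,0,0,0,0,0.82,1],[0,0,0,0,0,0.82,1],[0,0,0,0,0,0.82,1],[0,-0.48,1,0,0,0,1],[0,0,1,0,0,0,1],[0,0,1,0,0,0,1],[0,0,1,0,0,0,1],[0,0,0,0,0,0,1],[0,0,0,0,0,0,1],[0,0,0,0,0,0,1]]'
python3 go.py 433.7 128.8 29 -0.215
```

```text
time: 4.55
eef_pos: [434.4, 131.1, 72.9]
ee_rot: [[0.214, 0.977, 0.002], [0.977, -0.214, 0.001], [0.001, 0.002, -1.0]]
wrist_force: [0.6, -0.4, -0.3]
width: 1.001
finger_force: 0.0
t 4.55 yaw -0.2154 tilt [0.0023 0.0008] shift/40 [-0.059 -0.004  1.098] turn/5deg -0.005 F [ 0.6 -0.4 -0.3] w 1.001
```

```bash
python3 -m pendant '[[-0.06,0,0.5,0,0,0,1],[0,0,0.5,0,0,0,1],[0,0,0.1,0,0,0,1],[0,0,0,0,0,0,1],[0,0,0,0,0,0,1]]' 
python3 -m pendant '[[0,0,0,0,0,0,0],[0,0,0,0,0,0,0],[0,0,0,0,0,0,0],[0,0,0,0,0,0,0],[0,0,0,0,0,0,0],[0,0,0,0,0,0,0],[0,0,0,0,0,0,0],[0,0,0,0,0,0,0],[0,0,0,0,0,0,0],[0,0,0,0,0,0,0]]' 70; python3 go.py 433.7 128.8 29 -0.215
```

```text
time: 5.05
eef_pos: [433.4, 128.9, 28.6]
ee_rot: [[0.213, 0.977, 0.002], [0.977, -0.213, 0.001], [0.001, 0.002, -1.0]]
wrist_force: [0.4, -0.5, -0.1]
width: 1.001
finger_force: 0.0
time: 6.05
eef_pos: [432.7, 128.7, 27.5]
ee_rot: [[0.213, 0.977, 0.0], [0.977, -0.213, 0.0], [0.0, 0.0, -1.0]]
wrist_force: [-1.5, 0.1, 5.2]
width: 0.149
finger_force: 68.5
t 6.05 yaw -0.2148 tilt [0.0003 0.0001] shift/40 [ 0.009  0.023 -0.037] turn/5deg 0.002 F [-1.5  0.1  5.2] w 0.149
```

```bash
python3 -m pendant '[[0,0,-0.2,0,0,0,0],[0,0,-0.5,0,0,0,0],[0,0,-0.7,0,0,0,0],[0,0,-0.7,0,0,0,0],[0,0,-0.7,0,0,-0.444,0],[0,0,0,0,0,-0.444,0],[0,0,0,0,0,-0.444,0],[0,0,0,0,0,-0.444,0],[0,0,0,0,0,0,0],[0,0,0,0,0,0,0]]'; python3 go.py 489.8 -269.4 139 -0.06
```

```text
time: 7.05
eef_pos: [432.4, 128.5, 139.4]
ee_rot: [[0.061, 0.998, -0.0], [0.998, -0.061, -0.0], [-0.0, -0.0, -1.0]]
wrist_force: [-0.4, 0.6, -2.1]
width: 0.148
finger_force: 68.6
t 7.05 yaw -0.0609 tilt [-0.0004 -0.0001] shift/40 [-9.844  2.03   0.01 ] turn/5deg -0.011 F [-0.4  0.6 -2.1] w 0.148
```

```bash
python3 -m pendant '[[-0.3,0.05,0,0,0,0,0],[-0.6,0.1,0,0,0,0,0],[-0.8,0.15,0,0,0,0,0],[-0.8,0.15,0,0,0,0,0],[-0.8,0.2,0,0,0,0,0],[-0.8,0.2,0,0,0,0,0],[-0.8,0.2,0,0,0,0,0],[-0.8,0.2,0,0,0,0,0],[-0.8,0.2,0,0,0,0,0],[-0.8,0.2,0,0,0,0,0]]' | head -2
python3 -m pendant '[[-0.8,0.2,0,0,0,0,0],[-0.8,0.18,0,0,0,0,0],[-0.5,0.1,0,0,0,0,0],[-0.25,0.1,0,0,0,0,0],[0,0,0,0,0,0,0],[0,0,0,0,0,0,0],[0,0,0,0,0,0,0]]'; python3 go.py 489.8 -269.4 139 -0.06; python3 snap.py h1
```

```text
time: 8.05
eef_pos: [480.4, -169.1, 139.2]
time: 8.75
eef_pos: [498.6, -260.4, 139.2]
ee_rot: [[0.058, 0.998, -0.0], [0.998, -0.058, 0.001], [0.001, -0.0, -1.0]]
wrist_force: [-0.2, 0.6, -2.1]
width: 0.15
finger_force: 68.6
t 8.75 yaw -0.0579 tilt [-0.0004  0.0009] shift/40 [-0.238 -0.205  0.006] turn/5deg 0.025 F [-0.2  0.6 -2.1] w 0.15
8.75 [ 498.6 -260.4  139.2] 0.003455503280530828
```

View pics/h1.png

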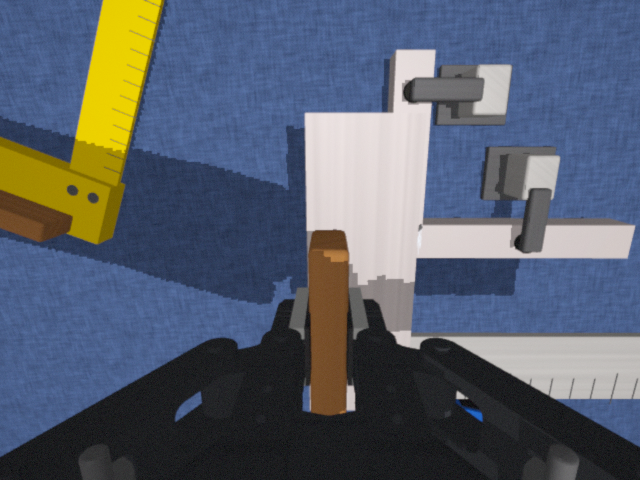

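The view shows the square held straight, rib in the pads at (328,320), stock edge at (305–430,113), blade inner edge on row 334, and the frame's outer corner about (415,258) beyond it. I refit the held square from this view.

```bash
python3 - <<'E'
from fit import *
P=np.load("poses.npz");f=P["f"]
o=np.array(env.get_obs()["eef_pos"])
a=-0.058;r=np.array([[np.cos(a),-np.sin(a)],[np.sin(a),np.cos(a)]])
p0=[*(o[:2]-r@[-37,20]),o[2]-22.5,a]
E=[((-46,100,20),(-6,100,20)),((-46,50,20),(-46,98,20)),((40,0,12),(115,0,12)),((40,-35,12),(115,-35,12))]
s=fit(E,["h1"],p0,wins=(8,4,3),rowmax=460,zfix=True)
F=[((0,105,25),(0,140,25)),((0,140,25),(25,140,25)),((20,0,25),(178,0,25)),((180,0,25),(180,25,25))]
g=fit(F,["h1"],f,wins=(8,4,3),rowmax=330,zfix=True)
print(np.round(p0,3),np.round(s[0],3),s[1:]);print("frame",f,np.round(g[0],3),g[1:])
c,s_=np.cos(f[3]),np.sin(f[3]);print("square in frame",np.array([[c,s_],[-s_,c]])@(s[0][:2]-g[0][:2]),s[0][3]-g[0][3], "tcp-square in sq",np.array([[c,s_],[-s_,c]])@(o[:2]-s[0][:2]))
E
```

```text
[ 5.34421e+02 -2.82610e+02  1.16838e+02 -5.80000e-02] [ 5.35670e+02 -2.82308e+02  1.16838e+02 -5.30000e-02] (85, np.float64(0.041552919379583386))
frame [ 5.41466816e+02 -2.77441010e+02  6.67511064e-01 -5.98446652e-02] [ 5.40934e+02 -2.77537e+02  6.68000e-01 -6.10000e-02] (93, np.float64(0.16928062841247993))
square in frame [-4.96978619 -5.07711945] 0.007985047934478476 tcp-square in sq [-38.26540704  19.55520094]
```

```bash
python3 -m pendant '[[-0.24,-0.24,0,0,0,0.09,0],[0,0,0.5,0,0,0,0],[0,0,0.7,0,0,0,0],[0,0,0.7,0,0,0,0],[0,0,0.5,0,0,0,0],[0,0,0.3,0,0,0,0],[0,0,0.1,0,0,0,0],[0,0,0,0,0,0,0],[0,0,0,0,0,0,0],[0,0,0,0,0,0,0]]'; python3 go.py 489.8 -269.4 27 -0.06;python3 snap.py h2; python3 - <<'E'
from fit import *
P=np.load("poses.npz");f=P["f"];ob=env.get_obs()
o=np.array(ob["eef_pos"]);a=-0.06;r=np.array([[np.cos(a),-np.sin(a)],[np.sin(a),np.cos(a)]])
p0=[*(o[:2]-r@[-38.2,19.6]),o[2]-22.5,a]
E=[((-46,100,20),(-3,100,20)),((-46,50,20),(-46,98,20)),((40,0,12),(115,0,12)),((40,-35,12),(115,-35,12)),((0,20,20),(0,98,20))]
s=fit(E,["h2"],p0,wins=(6,4,3),rowmax=460,zfix=True)
F=[((0,10,25),(0,140,25)),((0,140,25),(25,140,25)),((8,0,25),(110,0,25))]
g=fit(F,["h2"],f,wins=(6,4,3),rowmax=330,zfix=True)
print(np.round(p0,3),np.round(s[0],3),s[1:]);print("frame",np.round(g[0],3),g[1:])
print("square in frame",r.T@(s[0][:2]-g[0][:2]),s[0][3]-g[0][3])
im=cv2.imread("pics/h2.png");c,_=load("h2");draw(im,c,E,s[0],(0,255,0));draw(im,c,F,g[0],(255,0,255));cv2.imwrite("pics/h2o.png",im)
E
```

```text
time: 9.8
eef_pos: [489.0, -271.3, 28.3]
ee_rot: [[0.067, 0.998, 0.002], [0.998, -0.067, -0.001], [-0.001, 0.002, -1.0]]
wrist_force: [0.1, 0.7, -2.8]
width: 0.151
finger_force: 68.4
t 9.8 yaw -0.0675 tilt [ 0.0015 -0.0008] shift/40 [0.049 0.017 0.032] turn/5deg -0.086 F [ 0.1  0.7 -2.8] w 0.151
9.8 [ 489.  -271.3   28.3] 0.0039042880370032105
[ 5.25896e+02 -2.93135e+02  5.69200e+00 -6.00000e-02] [ 5.25665e+02 -2.93628e+02  5.69200e+00 -6.50000e-02] (113, np.float64(0.05624897624016967))
frame [ 5.41158e+02 -2.77107e+02  6.68000e-01 -5.90000e-02] (40, np.float64(0.02584459416064533))
square in frame [-14.47427707 -17.42083729] -0.00603563983844925
```

View pics/h2o.png

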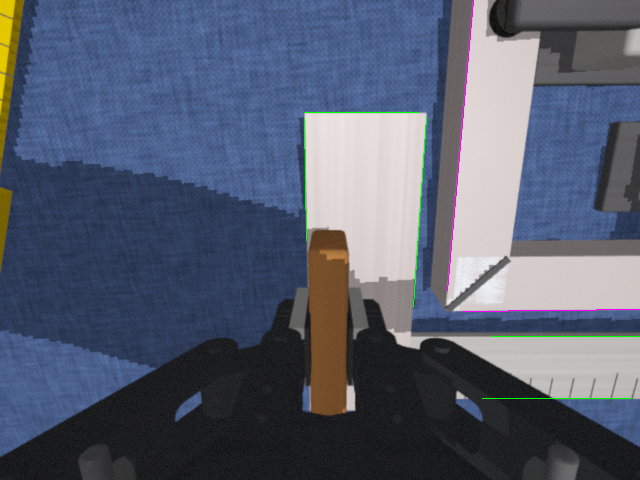

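The overlay shows the square low beside the corner, gaps about 14 mm (x) and 17 mm (y). I close most of that, then creep in on force.

```bash
python3 -m pendant '[[0.12,0.1,0.03,0,0,-0.05,0],[0.12,0.1,0,0,0,0,0],[0.11,0.09,0,0,0,0,0],[0,0,0,0,0,0,0],[0,0,0,0,0,0,0],[0,0,0,0,0,0,0]]'; python3 -m pendant '[[0.03,0.03,0,0,0,0,0],[0.03,0.03,0,0,0,0,0],[0,0,0,0,0,0,0],[0,0,0,0,0,0,0]]'
```

```text
time: 10.45
eef_pos: [500.7, -257.9, 26.0]
ee_rot: [[0.063, 0.998, -0.0], [0.998, -0.063, -0.0], [-0.0, -0.0, -1.0]]
wrist_force: [0.0, -0.1, -3.2]
width: 0.153
finger_force: 68.5
time: 10.85
eef_pos: [503.5, -255.5, 26.1]
ee_rot: [[0.063, 0.998, 0.0], [0.998, -0.063, -0.0], [-0.0, 0.0, -1.0]]
wrist_force: [0.8, -0.2, -2.9]
width: 0.151
finger_force: 68.5
```

```bash
for i in 1 2; do python3 -m pendant '[[0.015,0.015,0,0,0,0,0],[0,0,0,0,0,0,0],[0,0,0,0,0,0,0]]' | grep -E 'time|pos|force: \['; done
```

```text
time: 11.15
eef_pos: [504.0, -255.1, 26.1]
wrist_force: [-1.1, -1.3, -1.9]
time: 11.45
eef_pos: [504.3, -254.9, 26.0]
wrist_force: [-2.6, -3.0, -2.0]
```

```bash
python3 -m pendant '[[0.02,0.02,0,0,0,0,0],[0,0,0,0,0,0,0],[0,0,0,0,0,0,0]]' | grep -E 'time|pos|rot|force: \[';python3 -m pendant '[[0.02,0.02,0,0,0,0,0],[0,0,0,0,0,0,0],[0,0,0,0,0,0,0]]' | grep -E 'time|pos|rot|force: \['; python3 snap.py h3;  python3 - <<'E'
from fit import *
P=np.load("poses.npz");f=P["f"];ob=env.get_obs()
o=np.array(ob["eef_pos"]);a=-0.06;r=np.array([[np.cos(a),-np.sin(a)],[np.sin(a),np.cos(a)]])
p0=[*(o[:2]-r@[-37.5,20]),o[2]-22.5,a]
E=[((-46,100,20),(-3,100,20)),((-46,50,20),(-46,98,20)),((40,-35,12),(115,-35,12))]
s=fit(E,["h3"],p0,wins=(6,4,3),rowmax=460,zfix=True)
F=[((0,110,25),(0,140,25)),((0,140,25),(25,140,25)),((8,0,25),(150,0,25))]
g=fit(F,["h3"],f,wins=(6,4,3),rowmax=380,zfix=True)
print("sq",np.round(s[0],3),s[1:]);print("frame",np.round(g[0],3),g[1:])
for q in(f,g[0]):print("square in frame",r.T@(s[0][:2]-q[:2]),s[0][3]-q[3])
E
```

```text
time: 11.75
eef_pos: [504.4, -254.8, 26.1]
ee_rot: [[0.065, 0.998, -0.002], [0.998, -0.065, -0.001], [-0.001, -0.002, -1.0]]
wrist_force: [-5.1, -6.2, -0.9]
time: 12.05
eef_pos: [504.4, -254.8, 26.1]
ee_rot: [[0.065, 0.998, -0.003], [0.998, -0.065, -0.002], [-0.002, -0.003, -1.0]]
wrist_force: [-7.4, -7.9, 1.0]
12.05 [ 504.4 -254.8   26.1] 0.0017101926454113335
sq [ 5.41215e+02 -2.77212e+02  3.59100e+00 -6.30000e-02] (65, np.float64(0.394128995625465))
frame [ 5.41373e+02 -2.77143e+02  6.68000e-01 -5.80000e-02] (23, np.float64(0.05080450964243255))
square in frame [-0.26471953  0.21321388] -0.0030967107959241416
square in frame [-0.15334359 -0.07843528] -0.004635987713583624
```

View pics/h3.png

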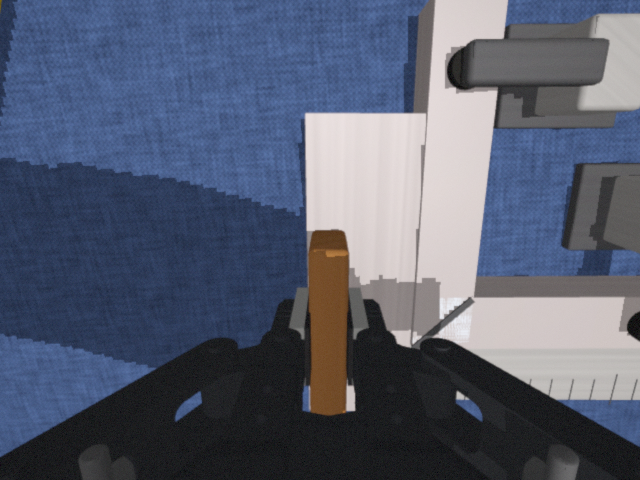

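The stock is flush on rail A and the blade sits against rail B (blade edge meets the rail at row ~348). Residuals are under 0.3 mm and 0.005 rad, with about 8 N on each. I hold, then back out.

```bash
python3 -m pendant '[[0,0,0,0,0,0,0],[0,0,0,0,0,0,0],[0,0,0,0,0,0,0],[0,0,0,0,0,0,0],[0,0,0,0,0,0,0],[0,0,0,0,0,0,0],[0,0,0,0,0,0,0],[0,0,0,0,0,0,0],[0,0,0,0,0,0,0],[0,0,0,0,0,0,0]]'; python3 -m pendant '[[0,0,0,0,0,0,0],[0,0,0,0,0,0,0],[0,0,0,0,0,0,0],[0,0,0,0,0,0,0],[0,0,0,0,0,0,0]]'|grep -E 'time|force'
python3 -m pendant '[[-0.06,-0.06,0,0,0,0,0],[-0.15,-0.15,0,0,0,0,0],[-0.2,-0.2,0,0,0,0,0],[0,0,-0.3,0,0,0,0],[0,0,-0.6,0,0,0,0],[0,0,-0.8,0,0,0,0],[0,0,-0.8,0,0,0,0],[0,0,-0.4,0,0,0,0],[0,0,0,0,0,0,0],[0,0,0,0,0,0,0]]'; python3 go.py 427 136 139 -0.215
```

```text
time: 13.1
eef_pos: [504.5, -254.8, 26.1]
ee_rot: [[0.065, 0.998, -0.003], [0.998, -0.065, -0.002], [-0.002, -0.003, -1.0]]
wrist_force: [-6.9, -7.7, 0.1]
width: 0.15
finger_force: 69.3
time: 13.6
wrist_force: [-7.2, -7.3, 1.7]
finger_force: 69.3
time: 14.6
eef_pos: [489.0, -268.1, 142.3]
ee_rot: [[0.063, 0.998, 0.001], [0.998, -0.063, -0.0], [-0.0, 0.001, -1.0]]
wrist_force: [0.8, -0.5, -3.2]
width: 0.149
finger_force: 68.7
t 14.6 yaw -0.0631 tilt [ 0.0006 -0.0001] shift/40 [ 9.539 -3.669  0.082] turn/5deg 1.741 F [ 0.8 -0.5 -3.2] w 0.149
```

```bash
python3 -m pendant '[[0.3,-0.05,0,0,0,0,0],[0.6,-0.1,0,0,0,0,0],[0.8,-0.15,0,0,0,0,0],[0.8,-0.15,0,0,0,0,0],[0.8,-0.2,0,0,0,0,0],[0.8,-0.2,0,0,0,0,0],[0.8,-0.2,0,0,0,0,0],[0.8,-0.2,0,0,0,0,0],[0.8,-0.2,0,0,0,0,0],[0.8,-0.15,0,0,0,0,0]]' | head -2
python3 -m pendant '[[0.8,-0.15,0,0,0,0,0],[0.8,-0.15,0,0,0,0,0],[0.6,-0.07,0,0,0,0,0],[0.3,0,0,0,0,0,0],[0,0,0,0,0,0.43,0],[0,0,0,0,0,0.43,0],[0,0,0,0,0,0.43,0],[0,0,0,0,0,0.43,0],[0,0,0,0,0,0,0],[0,0,0,0,0,0,0]]'; python3 go.py 433 129.5 40 -0.215
```

```text
time: 15.6
eef_pos: [441.7, 29.1, 141.1]
time: 16.6
eef_pos: [434.7, 127.6, 141.6]
ee_rot: [[0.211, 0.978, -0.001], [0.978, -0.211, -0.001], [-0.001, -0.001, -1.0]]
wrist_force: [0.1, -0.3, -3.1]
width: 0.153
finger_force: 68.7
t 16.6 yaw -0.2124 tilt [-0.001  -0.0005] shift/40 [ 0.036 -0.053  2.541] turn/5deg 0.029 F [ 0.1 -0.3 -3.1] w 0.153
```

```bash
python3 -m pendant '[[0.03,-0.05,0.4,0,0,0,0],[0,0,0.7,0,0,0,0],[0,0,0.7,0,0,0,0],[0,0,0.5,0,0,0,0],[0,0,0.24,0,0,0,0],[0,0,0.1,0,0,0,0],[0,0,0,0,0,0,0],[0,0,0,0,0,0,0]]'|grep -E 'time|pos|force: \['; python3 -m pendant '[[0,0,0.08,0,0,0,0],[0,0,0.04,0,0,0,0],[0,0,0,0,0,0,0],[0,0,0,0,0,0,0]]'|grep -E 'time|pos|force: \['
```

```text
time: 17.4
eef_pos: [433.9, 129.7, 37.2]
wrist_force: [1.0, -0.6, -2.6]
time: 17.8
eef_pos: [433.5, 129.6, 31.8]
wrist_force: [0.3, -0.6, -1.9]
```

```bash
for s in 1; do python3 -m pendant '[[0,0,0.05,0,0,0,0],[0,0,0.02,0,0,0,0],[0,0,0,0,0,0,0],[0,0,0,0,0,0,0]]'|grep -E 'time|pos|force: \['; python3 -m pendant '[[0,0,0.02,0,0,0,0],[0,0,0,0,0,0,0],[0,0,0,0,0,0,0]]'|grep -E 'time|pos|force: \[';python3 -m pendant '[[0,0,0.02,0,0,0,0],[0,0,0,0,0,0,0],[0,0,0,0,0,0,0]]'|grep -E 'time|pos|force: \['; done
```

```text
time: 18.2
eef_pos: [433.4, 129.5, 28.8]
wrist_force: [0.9, 0.3, -2.4]
time: 18.5
eef_pos: [433.4, 129.6, 28.1]
wrist_force: [0.6, -0.2, -2.4]
time: 18.8
eef_pos: [433.5, 129.6, 27.5]
wrist_force: [-0.7, 0.2, 5.4]
```

Contact: +5 N from the mat. I open and retreat straight up.

```bash
python3 -m pendant '[[0,0,0,0,0,0,0.3],[0,0,0,0,0,0,0.6],[0,0,0,0,0,0,1],[0,0,0,0,0,0,1],[0,0,0,0,0,0,1],[0,0,0,0,0,0,1],[0,0,0,0,0,0,1],[0,0,0,0,0,0,1]]'; python3 -m pendant '[[0,0,-0.3,0,0,0,1],[0,0,-0.6,0,0,0,1],[0,0,-1,0,0,0,1],[0,0,-1,0,0,0,1],[0,0,-1,0,0,0,1],[0,0,-1,0,0,0,1],[0,0.7,0,0,0,0,1],[0,0.7,0,0,0,0,1],[0,0,0,0,0,0,1],[0,0,0,0,0,0,1]]'; python3 snap.py e1; python3 - <<'E'
from fit import *
P=np.load("poses.npz");s=P["s"];m=P["m"]
s2=fit(SQ,["e1"],s,rowmax=320,wins=(8,4,3));g=fit(MT,["e1"],m,zfix=True,rowmax=320)
a=g[0][3];d=T(s2[0],np.array([47,32.5,0]))-g[0][:3]
print(s2,g,"mid in mat",np.array([[np.cos(a),np.sin(a)],[-np.sin(a),np.cos(a)]])@d[:2])
E
```

```text
time: 19.6
eef_pos: [433.5, 129.5, 27.3]
ee_rot: [[0.212, 0.977, -0.0], [0.977, -0.212, -0.0], [-0.0, -0.0, -1.0]]
wrist_force: [-0.7, 0.7, 0.2]
width: 0.999
finger_force: 0.0
time: 20.6
eef_pos: [487.8, 117.4, 222.9]
ee_rot: [[0.212, 0.977, -0.001], [0.977, -0.212, -0.0], [-0.001, -0.001, -1.0]]
wrist_force: [-0.0, 0.3, -0.1]
width: 0.996
finger_force: 0.0
20.6 [487.8 117.4 222.9] 0.024385409499929275
(array([ 4.67147492e+02,  1.02504352e+02,  4.69637321e+00, -2.18418419e-01]), 225, np.float64(0.5589644683419692)) (array([ 5.11091092e+02,  1.31589887e+02,  0.00000000e+00, -2.06823699e-01]), 100, np.float64(1.0132721812121446)) mid in mat [10.33936414 -5.53671316]
```

View pics/e1.png

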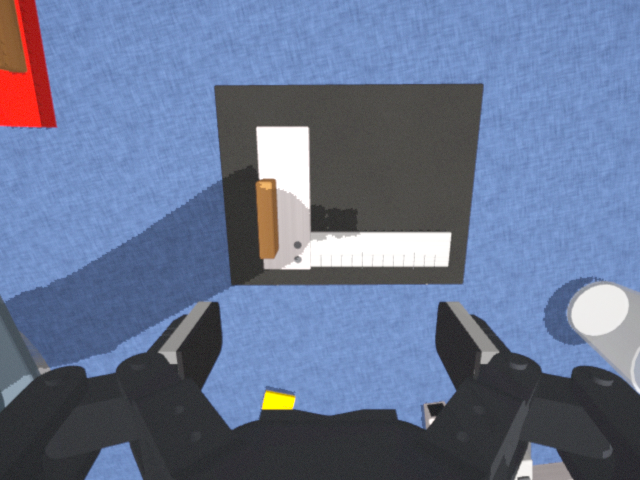

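The square lies flat on the mat, rib at (267,218), its middle 10 mm and 6 mm from the mat's centre. The gripper is clear, and the cup (600,310) stands upright.

```bash
python3 -c "
from bench import env
print(env.sign_off())"
```

```text
the job is handed in; nothing more can be done
None
```

I held the square flush over the corner for about 1.5 s with roughly 7–8 N on each rail, then laid it flat on the mat about 10 mm and 6 mm from its centre, released it, kept clear of the cup, bottle and can, and handed the job in (no verdict was returned).

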